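Return the service parts to their outlined pads

TASK

The gas chromatograph has been serviced: put the four parts left on the bench (capped jar, slim metal cartridge, square metal block, oblong case) back on the four round rubber pads, each upright and centred on the pad whose white outline matches its footprint, and turned to fit that outline. Do not lay any of them over on the way, and leave the white porcelain cup standing where it is.

Things in the scene. Friction and masses are not known exactly. Their poses are not given: they have to be found in the camera images.
- jar_center (a point): Centre (half-way up) of the jar: upright amber round jar with a white screw cap and paper label, 56 mm in diameter all the way up, 82 mm high, so this point is 41 mm above its underside; z up along its axis. About 0.15 to 0.31 kg.
- cartridge_center (a point): Centre (half-way up) of the gas filter cartridge: upright plain steel cylinder 32 mm in diameter and 70 mm high, with a thin brass stub (14 mm in diameter, 14 mm high) on top, 84 mm overall; this point is 42 mm above its underside; z up along its axis. About 0.13 to 0.25 kg.
- block_center (a point): Centre (half-way up) of the aluminium vial block: square, 50 by 50 mm (sides along its x and y), 46 mm high, nine dark holes in its top; this point is 23 mm above its underside; z up. About 0.2 to 0.41 kg. Alike on all four sides.
- case_center (a point): Centre (half-way up) of the plain grey oblong plastic case: 88 mm long along its x, 34 mm wide along its y, 44 mm high; this point is 22 mm above its underside; z up. About 0.1 to 0.2 kg. Alike either way round.
- pad_wide_circle: Pad with the wide circle: fixed round slate-blue rubber pad, 116 mm across and 4 mm thick (its top is 4 mm above its origin), lying on the bench; printed in white on it is a centred circle 62 mm across inside the line. Origin at the centre of its underside, z up.
- pad_small_circle: Pad with the small circle: fixed round slate-blue rubber pad, 116 mm across and 4 mm thick (its top is 4 mm above its origin), lying on the bench; printed in white on it is a centred circle 38 mm across inside the line. Origin at the centre of its underside, z up.
- pad_square: Pad with the square: fixed round slate-blue rubber pad, 116 mm across and 4 mm thick (its top is 4 mm above its origin), lying on the bench; printed in white on it is a centred square 56 by 56 mm inside the line, sides along the pad's x and y. Origin at the centre of its underside, z up.
- pad_oblong: Pad with the oblong: fixed round slate-blue rubber pad, 116 mm across and 4 mm thick (its top is 4 mm above its origin), lying on the bench; printed in white on it is a centred rectangle 94 mm (along the pad's x) by 40 mm (along its y) inside the line. Origin at the centre of its underside, z up.
- cup_in (a point): The bystander to leave alone: loose white porcelain cup, open, 60 mm across the rim, 50 mm high, standing on the bench among the parts; this point is the centre of its inner floor.

How it is judged:
At the end, for the whole second after the job is handed in: Each part stands upright (within 0.1 rad), released and at rest, on the pad with its own outline, within 12 mm of the pad's centre; the block (any of four ways) and the case (either way) in line with their outlines within 0.2 rad; the cup stands within 30 mm of its start (horizontal distance between jar_center and pad_wide_circle below 0.012 m and height (world z) of jar_center between 0.042 and 0.049 m and angle between each of jar_center, cartridge_center, block_center, case_center's own z axis and vertical below 0.1 rad and linear speed of each of jar, cartridge, block, case below 0.02 m/s and horizontal distance between cartridge_center and pad_small_circle below 0.012 m and height (world z) of cartridge_center between 0.043 and 0.05 m and horizontal distance between block_center and pad_square below 0.012 m and height (world z) of block_center between 0.024 and 0.031 m and horizontal distance between case_center and pad_oblong below 0.012 m and height (world z) of case_center between 0.023 and 0.03 m and (angle between the x axis of block_center and the x axis of pad_square, either way round below 0.2 rad or angle between the x axis of block_center and the y axis of pad_square, either way round below 0.2 rad) and angle between the x axis of case_center and the x axis of pad_oblong, either way round below 0.2 rad and distance of cup_in from where it was at the start of the episode below 0.03 m and angle between cup_in's own z axis and vertical below 0.2 rad); the robot touches nothing.
It fails at once if the jar is tipped over on the way (by more than 0.6 rad) (angle between jar_center's own z axis and vertical above 0.6 rad).
It fails at once if the cartridge is tipped over on the way (by more than 0.6 rad) (angle between cartridge_center's own z axis and vertical above 0.6 rad).
It fails at once if the block is tipped over on the way (by more than 0.6 rad) (angle between block_center's own z axis and vertical above 0.6 rad).
It fails at once if the case is tipped over on the way (by more than 0.6 rad) (angle between case_center's own z axis and vertical above 0.6 rad).
It fails at once if the porcelain cup is knocked over or pushed away (more than 30 mm) (distance of cup_in from where it was at the start of the episode above 0.03 m or angle between cup_in's own z axis and vertical above 0.5 rad).
It also fails if it takes over 118 s, if anything falls off the work surface, if the arm or the gripper's body presses on something with over 40 N, if the wrist force passes 120 N, or if a joint passes its speed limit or range.

ROBOT

A 6-joint arm with a two-finger parallel gripper is mounted at the origin on the work surface. World frame = base frame: x ahead of the robot, y to its left, z up, the work surface at z = 0. Lengths are in m, angles in rad, forces in N, time in s.
With the tool pointing down it reaches from about 0.3 to 0.825 m from the base axis. Payload 5.4 kg.
Tool frame: the origin (TCP) lies at the very end of the fingers, on their centre line; the grasp point (between the pads) lies 19 mm behind it; z points along the fingers, x is the direction in which the jaws open and shut, and the axes are right-handed (so a half turn about z gives the same grasp; the last joint's range is limited). The gripper opens to 92 mm and grips with 3 to 60 N. Pads are 20 mm wide; open, the fingers measure 128 mm over their backs; the gripper's body (75 mm by 189 mm) begins 69 mm behind the grasp point.
Start: joints at [1.115, 0.158, 1.597, -0, 1.386, -0.21], TCP at [0.14, 0.558, 0.215] pointing down, gripper open.
Joint ranges: [-2.91, 2.91], [-0.94, 2.29], [0.18, 2.7], [-1.29, 4.43], [0.17, 2.64], [-3, 3]. Speed limits (rad/s): [2.57, 2.57, 3.14, 3.14, 3.14, 3.14].

INTERFACE

Orientations are given as a rotation vector (axis times angle).
In Python, from workcell import bot gives the robot as it stands. Calls block until the motion is done:
- bot.goto(position, orientation): joint-space move of the TCP to a pose.
- bot.line_to(position, rot=None, max_speed=0.15): straight line of the TCP; rot=None keeps the orientation; max_speed is the mean speed in m/s.
- bot.set_joints(angles): joint-space move.
- bot.set_gripper(opening, newtons=None): opening from 0.0 (shut) to 1.0 (fully open); newtons is the grip in N (None keeps the last); returns when the fingers have stopped.
- bot.hold(seconds).
- bot.inverse_kinematics(position, orientation): joint angles nearest the present ones, or None.
- bot.read_camera(name): name is "scene" or "top" or "wrist"; returns a dict with "pixels" (384x512x3 uint8, blue, green, red), "fx", "fy", "cx", "cy" (pixels), "R" (3x3) and "t" (3): a world point X has camera coordinates R X + t. Camera axes: x right, y down, z forward; pixel columns grow to the right and rows downward; lengths in m; the calibration is good to about 2 mm. A picture is of the moment at which its call begins. There is no depth.
A pose or a line that the arm cannot do raises bot.MotionError and nothing moves.
- bot.job_done(): hands the job in, once; it reports no verdict.
Readings, each from a call of its own:
- bot.current_clock(): time.
- bot.current_joints(): joint angles.
- bot.current_joint_vel(): joint speeds.
- bot.current_effort(): joint torques, N m.
- bot.current_ee_pos(): TCP position.
- bot.current_tool_rot(): TCP orientation.
- bot.current_contact_force(): force on the tool from outside, world axes, zero at the start.
- bot.current_ft_torque(): the same for the moment, N m.
- bot.current_opening(): opening from 0.0 (shut) to 1.0 (fully open).
Only numpy, scipy, OpenCV 4.12 (cv2) and the standard library are available. Lean on these libraries where they do the work, as an engineer would, in place of code of your own. Each camera call takes 0.05 s, during which the arm holds its last target. There are 200 camera calls.

## Working session

There is one attempt and no reset: what is moved stays moved. The work goes in short steps, each a Python script; the robot and the scene stay as the last script left them, time stands still between calls to the robot, and variables do not carry over. Pictures are saved under pics/ and viewed, about 12 in all and at most 16, crops included, and the job is handed in when it is done.

```bash
mkdir -p pics; ls; python3 - <<'E'
from workcell import bot
import cv2,numpy as np
for n in("top","scene"):
    c=bot.read_camera(n); cv2.imwrite(f"pics/{n}0.png",c["pixels"])
    R=np.array(c["R"]);print(n,c["fx"],c["cx"],c["cy"],(-R.T@np.array(c["t"])).round(3),R.round(2).tolist())
print(bot.current_tool_rot(),bot.current_clock())
E
```

```text
pics
top 383.60655520387854 249.83912680910535 191.89950333008983 [ 0.386 -0.004  1.04 ] [[0.02, -1.0, -0.01], [-0.99, -0.02, -0.14], [0.14, 0.01, -0.99]]
scene 354.3100557583907 258.38912713297486 194.66212114289618 [ 1.213 -0.06   0.74 ] [[0.1, 1.0, -0.02], [0.71, -0.08, -0.7], [-0.69, 0.06, -0.72]]
[ 2.47634294e+00  1.93197478e+00 -2.38305766e-03] 0.1
```

View pics/top0.png

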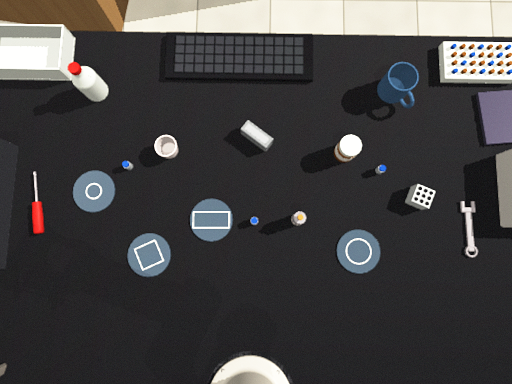

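View pics/scene0.png

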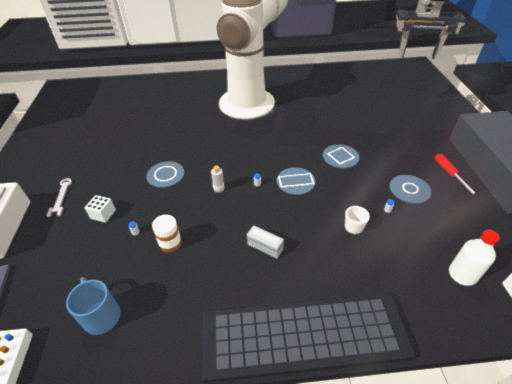

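```bash
cat > h.py <<'E'
from workcell import bot
import cv2,numpy as np
from scipy.spatial.transform import Rotation as Ro
def ray(c,uv,z):
    R=np.array(c["R"]);C=-R.T@np.array(c["t"])
    uv=np.atleast_2d(np.float64(uv))
    d=np.c_[(uv[:,0]-c["cx"])/c["fx"],(uv[:,1]-c["cy"])/c["fy"],np.ones(len(uv))]@R
    return (C+d*((z-C[2])/d[:,2:]))[:,:2]
def rot(yaw): # tool down, tool x axis (jaws) along yaw
    c,s=np.cos(yaw),np.sin(yaw)
    return Ro.from_matrix(np.array([[c,s,0],[s,-c,0],[0,0,-1.]])).as_rotvec()
def rect(P): # mm-plane rectangle from world points: centre, dims, yaw of long side
    (c,(w,h),a)=cv2.minAreaRect((np.float32(P)*1000))
    if w<h: w,h,a=h,w,a+90
    return np.array(c)/1000,(round(w,1),round(h,1)),(np.deg2rad(a)+np.pi/2)%np.pi-np.pi/2
def blobs(m,lo,hi):
    cs,_=cv2.findContours(m.astype(np.uint8),cv2.RETR_EXTERNAL,cv2.CHAIN_APPROX_NONE)
    return [k for k in cs if lo<cv2.contourArea(k)<hi]
E
python3 - <<'E'
from h import *
c=bot.read_camera("top");im=c["pixels"].astype(int);b,g,r=im.transpose(2,0,1)
for k in blobs((b>r+15)&(b>60)&(b<150),800,3000):
    P=ray(c,k[:,0],.004);ctr,rad=cv2.minEnclosingCircle(np.float32(P));print("pad",k.mean(0).round(),P.mean(0).round(4),np.round(ctr,4),round(rad,4))
    m=np.zeros(b.shape,np.uint8);cv2.drawContours(m,[cv2.convexHull(k)],-1,1,-1);m=cv2.erode(m,np.ones((5,5)))
    for w in blobs((m>0)&(r>130),50,3000):
        print("  white",rect(ray(c,w[:,0],.004)))
z=dict(jar=(348,147,.06),cart=(299,218,.07),block=(421,194,.046),case=(256,134,.03),cup=(166,147,.03))
for n,(u,v,h) in z.items(): print(n,ray(c,(u,v),h).round(3))
for u,v in((127,165),(254,221),(381,169)):print("vial",ray(c,(u,v),.02).round(3))
cv2.imwrite("pics/crop.png",np.vstack([cv2.resize(c["pixels"][120:170,230:370],None,fx=5.7,fy=5.7,interpolation=2),cv2.resize(c["pixels"][170:220,300:440],None,fx=5.7,fy=5.7,interpolation=2)]))
w=bot.read_camera("wrist");R=np.array(w["R"]);C=-R.T@w["t"];T=Ro.from_rotvec(bot.current_tool_rot()).as_matrix()
print("wristcam in tool",(T.T@(C-bot.current_ee_pos())).round(3),(R@T).round(2).tolist(),w["fx"])
E
```

```text
pad [[149. 255.]] [0.3549 0.2766] [0.3546 0.2764] 0.0589
  white (array([0.35468991, 0.27641122]), (66.9, 66.7), np.float64(0.44174974857753524))
pad [[358. 251.]] [ 0.3756 -0.2822] [ 0.376  -0.2821] 0.059
  white (array([ 0.37598441, -0.28181482]), (69.6, 68.4), np.float64(-1.5499796740388323))
pad [[211. 219.]] [0.4524 0.1137] [0.4522 0.1132] 0.0589
  white (array([0.45170569, 0.11295875]), (103.1, 45.9), np.float64(-1.5502407782583632))
pad [[ 94. 191.]] [0.5234 0.4376] [0.5242 0.4376] 0.0591
  white (array([0.52434528, 0.43767654]), (47.5, 46.7), np.float64(0.07382141061266734))
pad [[498. 118.]] [ 0.7498 -0.6751] [ 0.7544 -0.6767] 0.0856
jar [[ 0.645 -0.245]]
cart [[ 0.456 -0.117]]
block [[ 0.526 -0.436]]
case [[ 0.684 -0.004]]
cup [[0.644 0.239]]
vial [[0.594 0.345]]
vial [[ 0.449 -0.003]]
vial [[ 0.596 -0.343]]
wristcam in tool [ 0.    -0.072 -0.17 ] [[1.0, 0.0, 0.0], [-0.0, 0.97, -0.26], [-0.0, 0.26, 0.97]] 273.42008906618184
```

View pics/crop.png

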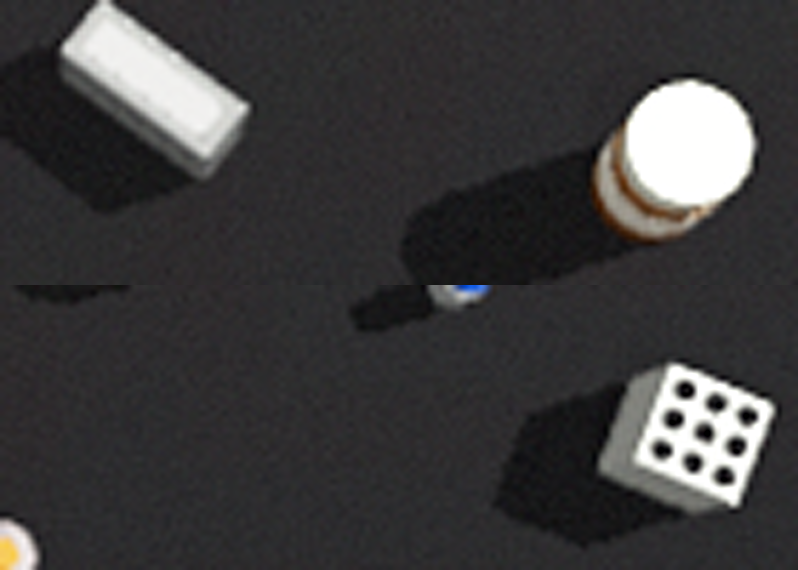

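```bash
cat >> h.py <<'E'
def yaws(base,sym): return [base+k*sym for k in range(-8,9) if abs(base+k*sym)<2*np.pi+.1]
def above(xy,z,base,sym):
    "go to xy,z with the jaw yaw (mod sym) nearest the wrist's middle"
    best=None
    for y in yaws(base,sym):
        q=bot.inverse_kinematics([*xy,z],rot(y))
        if q is not None and (best is None or abs(q[5])<best[0]): best=(abs(q[5]),y)
    bot.goto([*xy,z],rot(best[1])); return best[1]
E
python3 - <<'E'
from h import *
import pickle
est=dict(jar=(.645,-.245),cart=(.456,-.117),block=(.526,-.436),case=(.684,-.004))
D={};t=[]
for n in("case","cart","jar","block"):
    y=above(est[n],.22,np.arctan2(est[n][1],est[n][0]),np.pi);bot.hold(.2)
    D[n]=bot.read_camera("wrist");t.append(cv2.resize(D[n]["pixels"],(400,300),interpolation=cv2.INTER_AREA))
    print(n,y,bot.current_joints().round(2),bot.current_clock())
pickle.dump(D,open("D.pkl","wb"))
cv2.imwrite("pics/look.png",np.vstack([np.hstack(t[:2]),np.hstack(t[2:])]))
E
```

```text
case -0.005847886553888668 [-0.18  0.44  1.25  0.    1.46 -0.18] 3.2083
cart -0.2511609645777686 [-0.51 -0.12  1.87  0.    1.39 -0.26] 4.4583
jar -0.36301152695012134 [-0.54  0.45  1.23 -0.    1.46 -0.17] 5.6167
block 5.591070713118568 [-0.87  0.43  1.25  0.    1.46 -0.18] 6.7667
```

View pics/look.png

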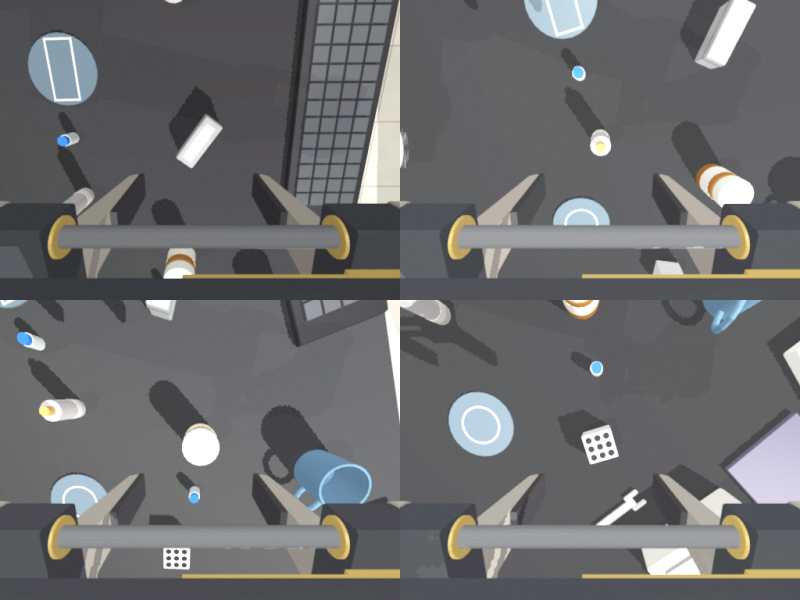

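```bash
python3 - <<'E'
from h import *
import pickle
D=pickle.load(open("D.pkl","rb"))
T=bot.read_camera("top")
top=dict(jar=((348,147),.082),cart=((299,218),.084),block=((421,194),.046),case=((256,134),.044))
def near(k,p): return -cv2.pointPolygonTest(cv2.convexHull(k).astype(np.float32),tuple(map(float,p)),True)
for n in D:
  for nm,c,p in(("wrist",D[n],(256,183)),("top",T,top[n][0])):
    im=c["pixels"].astype(int);b,g,r=im.transpose(2,0,1);z=top[n][1]
    for th in (180,205,230,245):
        m=(im.min(2)>th) if n!="cart" else ((r-b>th-150)&(r>150))
        ks=blobs(m,3,8000)
        if not ks: continue
        k=min(ks,key=lambda k:near(k,p)); 
        if near(k,p)>15: continue
        P=ray(c,cv2.convexHull(k)[:,0],z);cc,s,a=rect(P);print(n,nm,th,cc.round(4),s,round(a,3))
E
```

```text
case wrist 180 [ 0.6838 -0.004 ] (86.0, 32.5) 0.936
case wrist 205 [ 0.6839 -0.0043] (84.7, 31.1) 0.936
case wrist 230 [ 0.6822 -0.0069] (76.7, 28.7) 0.941
case wrist 245 [ 0.6833 -0.0047] (68.7, 18.1) 0.941
case top 180 [ 0.6831 -0.0055] (72.0, 25.5) 0.889
case top 205 [ 0.6824 -0.0053] (67.7, 15.8) 0.93
cart wrist 180 [ 0.4597 -0.1153] (15.3, 12.7) 1.321
cart wrist 205 [ 0.459  -0.1157] (14.2, 11.5) 1.327
cart wrist 230 [ 0.4596 -0.1159] (14.2, 10.3) 1.327
cart wrist 245 [ 0.4609 -0.1107] (10.3, 3.5) -0.25
cart top 180 [ 0.4573 -0.119 ] (15.0, 12.4) 0.004
cart top 205 [ 0.4586 -0.1189] (12.5, 12.5) -1.551
cart top 230 [ 0.4573 -0.1177] (10.0, 9.9) 0.004
cart top 245 [ 0.4573 -0.1177] (10.0, 9.9) 0.004
jar wrist 180 [ 0.6486 -0.2413] (62.6, 54.8) 1.208
jar wrist 205 [ 0.6484 -0.2419] (61.5, 54.7) 1.208
jar wrist 230 [ 0.6474 -0.2445] (55.8, 54.7) 1.208
jar wrist 245 [ 0.6472 -0.245 ] (54.7, 54.7) 1.208
jar top 180 [ 0.6444 -0.2463] (53.7, 52.5) -1.553
jar top 205 [ 0.6457 -0.2463] (53.6, 49.9) -1.553
jar top 230 [ 0.6456 -0.2464] (50.2, 48.5) -0.011
jar top 245 [ 0.6584 -0.2274] (16.8, 5.4) -0.767
block wrist 180 [ 0.5253 -0.438 ] (55.7, 50.6) 1.177
block wrist 205 [ 0.5254 -0.4383] (54.9, 50.1) 1.179
block wrist 230 [ 0.5245 -0.4403] (50.4, 50.0) 1.178
block wrist 245 [ 0.5245 -0.4405] (49.9, 49.4) 1.18
block top 180 [ 0.5228 -0.4414] (48.6, 48.4) 1.173
block top 205 [ 0.5231 -0.4413] (47.4, 47.1) -0.392
block top 230 [ 0.521  -0.4311] (7.6, 7.2) -0.802
```

```bash
cat >> h.py <<'E'
def move(xy,base,zc,pxy,pbase,sym):
    "pick at xy gripping zc above the underside, put on pad at pxy"
    zt=zc-.019
    y=above(xy,.20,base,sym); bot.line_to([*xy,zt+.09],max_speed=.2) ; bot.line_to([*xy,zt],max_speed=.08)
    bot.set_gripper(0.,30); print("opening mm",round(92*bot.current_opening(),1))
    bot.line_to([*xy,zt+.03],max_speed=.06); bot.line_to([*xy,.20],max_speed=.2)
    print("held mm",round(92*bot.current_opening(),1),"F",np.round(bot.current_contact_force(),1))
    above(pxy,.20,pbase,sym); bot.line_to([*pxy,zt+.035],max_speed=.2); bot.line_to([*pxy,zt+.005],max_speed=.04)
    bot.hold(.3); print("F at pad",np.round(bot.current_contact_force(),1),"held",round(92*bot.current_opening(),1))
    bot.set_gripper(1.); bot.hold(.2); bot.line_to([*pxy,zt+.10],max_speed=.12); bot.line_to([*pxy,.22],max_speed=.2)
    print("t",bot.current_clock())
E
python3 - <<'E'
from h import *
move((.524,-.4405),1.179,.028,(.3547,.2764),.442,np.pi/2)
bot.hold(.2);cv2.imwrite("pics/b.png",bot.read_camera("wrist")["pixels"])
E
```

```text
opening mm 49.6
held mm 50.2 F [ 0.2  0.4 -4.6]
F at pad [ 0.4  0.5 -4.3] held 50.0
t 18.8083
```

View pics/b.png

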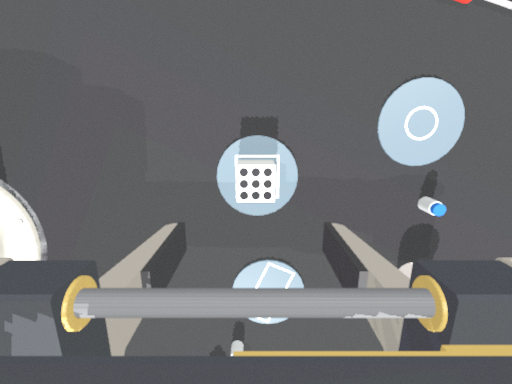

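The block stands upright and aligned within the white square (around pixel 257,178). Next come the case, cartridge and jar.

```bash
python3 - <<'E'
from h import *
H=np.pi/2
print("case");move((.6838,-.0045),.936+H,.026,(.452,.1132),-1.55+H,np.pi)
print("cart");move((.459,-.1165),-.25,.040,(.5243,.4377),.70,np.pi)
print("jar");move((.647,-.245),-.36,.045,(.376,-.282),-.64,np.pi)
P=dict(case=(.452,.1132),small=(.5243,.4377),sq=(.3547,.2764),wide=(.376,-.282));t=[]
import pickle;D={}
bot.set_joints([1.115,.158,1.597,0,1.386,-.21]);bot.hold(.2)
for n in("top","scene"): D[n]=bot.read_camera(n);cv2.imwrite(f"pics/{n}1.png",D[n]["pixels"])
pickle.dump(D,open("E.pkl","wb"));cv2.imwrite("pics/topz.png",cv2.resize(D["top"]["pixels"][130:290,60:400],None,fx=2.3,fy=2.3,interpolation=2))
E
```

```text
case
opening mm 33.8
held mm 34.3 F [ 0.  -0.4 -2. ]
F at pad [ 0.5  0.6 -2.2] held 34.1
t 31.0917
cart
opening mm 31.5
held mm 31.3 F [ 0.2 -0.2 -2. ]
F at pad [-0.2  0.6 -2.3] held 31.5
t 43.1917
jar
opening mm 55.4
held mm 55.4 F [-0.3  0.2 -2.3]
F at pad [-0.6 -0.2 -3.1] held 55.6
t 55.1917
```

View pics/topz.png

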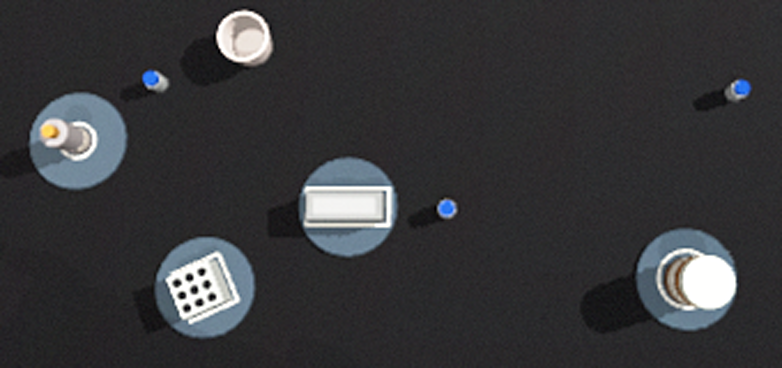

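View pics/scene1.png

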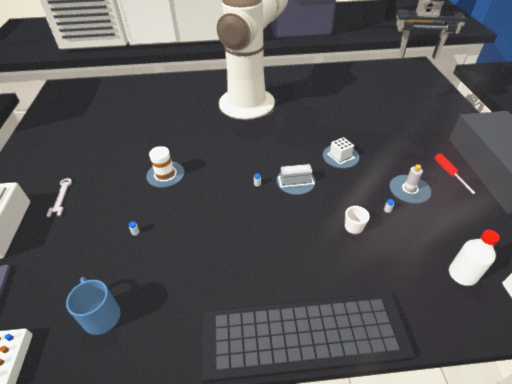

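All four parts stand on their own outlines, and the cup is still at (345,218) in the scene view. One numeric check of the top faces against the pads before handing in.

```bash
python3 - <<'E'
from h import *
import pickle
c=pickle.load(open("E.pkl","rb"))["top"];im=c["pixels"].astype(int);b,g,r=im.transpose(2,0,1)
f=lambda x,y:(60+x/2.3,130+y/2.3)
for n,p,z,pad in(("jar",f(708,283),.086,(.376,-.282)),("cart",f(48,132),.088,(.5243,.4377)),("block",f(193,290),.05,(.3547,.2764)),("case",f(344,206),.048,(.452,.1132))):
    for th in(170,190,210):
        m=((im.min(2)>th) if n!="cart" else ((r-b>th-140)&(r>150))).astype(np.uint8)
        if n!="cart": m=cv2.morphologyEx(m,cv2.MORPH_OPEN,np.ones((3,3)))
        ks=blobs(m,3,3000)
        if not ks: continue
        k=min(ks,key=lambda k:-cv2.pointPolygonTest(cv2.convexHull(k),p,True))
        cc,s,a=rect(ray(c,cv2.convexHull(k)[:,0],z));print(n,th,"off mm",((cc-pad)*1000).round(1),s,round(a,3))
print(bot.current_clock(), bot.current_contact_force().round(1))
E
```

```text
jar 170 off mm [-2.3 -2.1] (56.1, 53.7) -0.017
jar 190 off mm [-1.2 -2. ] (54.3, 53.3) -1.55
jar 210 off mm [-1.2 -2. ] (54.3, 53.3) -1.55
cart 170 off mm [-1.5 -4.7] (18.2, 12.7) -1.551
cart 190 off mm [-1.5 -4.7] (18.2, 12.7) -1.551
cart 210 off mm [-1.5 -4.7] (18.2, 12.7) -1.551
block 170 off mm [ 2.1 -4.3] (59.1, 53.6) -1.136
block 190 off mm [14.7 -9.8] (66.2, 36.8) 1.104
block 210 off mm [-11.4   2.6] (7.9, 7.5) -1.549
case 170 off mm [2.  0.2] (83.5, 33.7) -1.55
case 190 off mm [-1.9 -0.1] (83.2, 25.9) -1.55
case 210 off mm [-1.9 -1.3] (80.7, 25.9) -1.55
58.55 [ 0.6 -0.5 -0.2]
```

```bash
python3 - <<'E'
from h import *
import pickle
c=pickle.load(open("E.pkl","rb"))["top"]
x,y=round(60+193/2.3),round(130+290/2.3)
g=cv2.resize(c["pixels"][y-14:y+15,x-14:x+15].min(2),None,fx=4,fy=4,interpolation=2)
ks=[k for k in cv2.findContours((g<110).astype(np.uint8),cv2.RETR_LIST,cv2.CHAIN_APPROX_NONE)[0] if 20<cv2.contourArea(k)<250]
P=np.array([k[:,0].mean(0) for k in ks]);P=(P+.5)/4-.5+[x-14,y-14]
W=ray(c,P,.05);print(len(W),((W.mean(0)-[.3547,.2764])*1000).round(1),rect(W))
E
```

```text
11 [-1.6  0.2] (array([0.35608585, 0.27729889]), (81.2, 32.5), np.float64(0.5380041801191875))
```

```bash
python3 -c "
from workcell import bot
bot.job_done()"
```

```text
the job is handed in; nothing more can be done
```

All four parts are on the pads with their own outlines, upright and released, and the job was handed in at about 59 s of the 118 s limit. I don't have the verdict, because the hand-in call doesn't report one.

These are the last checks, taken from the top camera:

| Part | Offset from pad centre | Note |
|---|---|---|
| Jar | about 2–3 mm | |
| Cartridge | at most about 5 mm | likely overstated, because the mask also caught the side of the brass stub |
| Case | about 2 mm | in line with its outline: both −1.55 rad |
| Block | about 2 mm | less certain, see below |

- **Block:** its outline measurement failed because the white top merged with the printed white square. I used the top holes instead, but two of the eleven spots found were spurious, so its angle was not confirmed by numbers. It was placed at the pad's measured angle, and both the wrist and top views show it in line with the square.
- **Cup:** it looks unmoved in the before and after pictures. I did not measure it.
- **Arm:** it was clear of everything, with about zero contact force.

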